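# Load the sawing jig and lock its toggle clamp

### The arm

A 7-joint arm with a two-finger parallel gripper is mounted at the origin on a cart in front of the work surface, level with it; the furniture and walls round the work are solid. World frame = base frame: x ahead of the robot, y to its left, z up, the work surface at z = 0. Lengths are in mm, angles in rad, forces in N, time in s.
With the tool pointing down it reaches from about 350 to 900 mm from the base axis. Payload 19.9 kg.
Tool frame: the origin (TCP) lies at the centre of the arm's flange, where the gripper is bolted on; the fingertips stand 199 mm ahead of it and the grasp point (between the pads) lies 180 mm ahead of it; z points along the fingers, y is the line along which they close (so a half turn about z gives the same grasp; the last joint's range is limited). The gripper opens to 94 mm and grips with 3 to 60 N. Pads are 16 mm wide; open, the fingers measure 119 mm over their backs; the gripper's body (75 mm by 177 mm) begins 78 mm behind the grasp point.
Start: joints at [1.085, 0.417, -0.01, 1.614, 0.005, 1.111, -0.053], TCP at [268.364, -564.446, 404.625] pointing down, gripper open.
Joint ranges: [-2.81, 2.81], [-0.39, 2.02], [-1.27, 1.25], [0.06, 2.57], [-1.19, 4.33], [0.19, 2], [-2.82, 2.82]. Speed limits (rad/s): [1.89, 1.89, 2.39, 2.39, 3.01, 3.01, 3.01].

### API

Orientations are given as a unit quaternion [x, y, z, w].
In Python, from plant import env gives the robot as it stands. The module is installed in compiled form; this text tells all that it offers.
- The arm moves only by the tool step_arm, never from a script. Its argument "series" is a list of rows, each an object of numbers: "tx", "ty", "tz": the shift along the tool's x, y, z in cm; "ax", "ay", "az": the turn, a rotation vector about the tool's x, y, z in degrees. In form: [{"tx": .., "ty": .., "tz": .., "ax": .., "ay": .., "az": ..}, ...]. A call has 1 to 20 rows; each row shifts and turns the commanded pose from where the row before left it, along the tool's axes as they then stand; what a row does not reach is not made up. A row lasts 1/8 s, in which the tool goes at most 62.5 mm and 10.7 degrees, less where a joint would pass 70% of its speed; a pose out of reach is approached as far as the arm can. A call is refused whole if a number of a shift passes 6.25 or a number of a turn 10.7, either way. A call with a gripper value outside its range is refused whole. "fingers" is the finger opening in cm, from 0 to 9.4, set as the call begins (left out, the last holds). The fingers move at their own pace and stop on an object; "force" is the grip in N (left out, the last holds). Time passes only in rows, so rows that do not move let the fingers close. It gives the time, the measured TCP pose, the force, the opening and the grip force at its end, in the units of the state.
- env.state(): the state, without advancing time (a new reading comes with each control period).
- env.snapshot(name): name is "scene" or "side" or "wrist"; returns a dict with "img" (480x640x3 uint8, blue, green, red), "K" (3x3 intrinsics, pixels), "world_from_camera" (4x4, takes a point from camera to world coordinates); the wrist camera has in their place "T_tool_cam" (4x4, takes a point from camera to tool coordinates, whose origin is the TCP and whose axes are the flange's). Camera axes: x right, y down, z forward; pixel columns grow to the right and rows downward; lengths in mm; the calibration is good to about 2 mm. A picture is of the moment at which its call begins: read the wrist's pose just before it. There is no depth.
- env.job_done(): hands the job in; it is judged then, once.
Trained networks look in a picture, given as the dict that the camera call returned (one of the last four; its "shot" number tells which), for a name from the list of things; names that differ only in an ending like _2 or _b are one class to them, and where a whole thing is asked for, a point or a joint stands for the part that bears it (a point fixed in the world has none). Each returns a list of dicts, best first, with "conf" (0 to 1); they miss things now and then, are a little off and sometimes report something else, mostly with a low value. They report only what shows in the picture. A call takes as long as a camera call. They do not tell look-alikes from the thing itself.
- env.find_in(target, picture): "rect" ([left, top, right, bottom] as shares, 0 to 1, of the picture: columns of its width, rows of its height, round what is visible of it).
- env.silhouettes(target, picture): "pixels" (480x640 bool, what is visible of it) and "rect" ([left, top, right, bottom] as shares, 0 to 1, of the picture: columns of its width, rows of its height, round what is visible of it).
The state is a dict: "time": time; "joint_positions": joint angles; "qvel": joint speeds; "joint_torque": joint torques, N m; "eef_pos": TCP position; "tool_rot": TCP orientation; "ft_force": force on the tool from outside, world axes, zero at the start; "torque": the same for the moment, N m; "opening": finger opening in mm; "gripper_force": force on a finger pad.
Only numpy, scipy, OpenCV 4.12 (cv2) and the standard library are available. Lean on these libraries where they do the work, as an engineer would, in place of code of your own. Each camera call takes 0.05 s, during which the arm holds its last target. There are 200 camera calls.

### The job

Set up the sawing jig for the next cut: take the oak wedge left over from the last job off the jig and lay it on the bench, clear of the jig. Lay the pine strip flat on the jig's bed, push it fully home, flush against the fence and hard up to the end stop, and only then push the toggle clamp's handle back and down until it snaps over and holds the strip. Leave the sanding block, the glue bottle behind the jig, the tape measure and the mug where they stand.

Things in the scene. Friction and masses are not known exactly. Their poses are not given: they have to be found in the camera images.
- jig: Sawing jig screwed to the bench: plywood bed x -125..115, y -140..140 mm, 18 thick, open at the front and at -y. Origin on the bench top (z 0) below the middle of the fence's front face; x from the front edge to the fence, y along the fence to the end stop, z up. Fence: brown bar along y, x 0..24, top z 46, saw kerf at y -75. Behind it the toggle clamp's block, x 24..104, y 10..70, top z 46.
- jig_corner (a point): Inner corner of bed surface, fence face and end stop face: x 0, y 105, z 18 mm in the jig frame, axes as the jig's. The end stop is a dark block, jig x -116..0, y 105..127, top z 46, with a black knob on it 12 mm high at x -100. With the strip fully home its origin reads x -19, y -105, z 0 mm from here.
- pine_strip: The pale pine strip to be sawn: 38 (x) x 210 (y) x 22 (z) mm, about 0.1 kg. Origin at the centre of its underside, y along its length. It lies left of the jig. Mind the room's fixed bar clamp on that side: its steel bar runs above the bench's front edge at world x 0.34, from y 0.26 leftwards, z 0.18 to 0.23.
- oak_wedge: Small oak wedge left on the jig's bed: 30 (x) x 90 (y) x 22 mm, 30 g. Origin at the centre of its underside, y along its length; it falls from 22 mm thick at its +y end to 4 mm at its -y end. Its two long sides are upright and parallel, 30 mm apart.
- clamp_handle (a joint): Clamp handle angle h, rad: 0 = closed, level, pointing to jig +x, away from the work; 1.2 to 1.45 (nearly upright) at the start; stop at 1.45. It points along (cos h, sin h) in jig (x, z). It is linked to the arm: pushed back and down to 0 it swings the arm's pad down on the strip. Stays where left; locks below dead centre, 0.05. Closes with 3 to 8 N on the grip.
- handle_pivot (a point): Handle's fixed pivot, jig x 79, y 40, z 70 mm; its axis runs along jig y. The whole clamp works in the plane jig y = 40. The arm's pivot is at jig x 45, z 66; while open, the steel arm stands upright behind the fence's front face, within jig x 17..72, y 28..52, up to z 150.
- grip_mid (a point): Middle of the handle's black round grip, on the handle's centre line, 80 mm from the pivot. The grip is 17 mm thick and runs from 48 to 106 mm (round ends to 115) from the pivot.
- clamp_pad: The clamp's round rubber pad, 17 mm across, 11 high, at the end of the arm, sprung at 3.5 N/mm; origin at the centre of its pressing face. With the clamp closed it presses on the strip at jig x -19, y 40.
- sanding_block: Bystander: cork sanding block 66 (x) x 112 (y) x 31 mm, origin at the centre of its underside. Leave it alone.
- glue_bottle: Bystander: yellow glue bottle, 66 mm across, 203 mm tall, standing behind the jig near the clamp; origin at the centre of its foot. Leave it standing.
- tape_measure: Bystander: tape measure 40 (x) x 90 (y) x 65 mm, origin at the centre of its underside. Leave it alone.
- coffee_mug: Bystander: mug 82 mm across (117 mm with handle), 91 mm tall; origin at the centre of its foot. Leave it alone.
Things that resemble listed ones, but are neither listed nor needed, are in the scene too. What is meant by the oak_wedge is not black or green, and is the larger of those in its own colour.

How it is judged:
By the outcome, as a careful person would: the job done as asked, in the order asked, and still so for the second after the job is handed in, with the robot touching nothing.
It also fails if it takes over 72 s, if anything falls off the work surface, if the arm or the gripper's body presses on something with over 40 N, if the wrist force passes 120 N, or if a joint passes its speed limit or range.

## Working session

There is one attempt and no reset: what is moved stays moved. The work goes in short steps, Python scripts to look and compute and a tool call to move; the robot and the scene stay as the last step left them, time stands still between calls to the robot, and variables do not carry over. Pictures are saved under pics/ and viewed, at most 12 in all, crops included, and the job is handed in when it is done.

Besides the shell and the picture viewer there is one more tool, called after "Emit:" as a command line: name --argument value ..., lists and objects as JSON in quotes. step_arm: Moves the arm, as the interface text tells. Its arguments: {"type":"object","properties":{"series":{"type":"array","items":{"type":"object","properties":{"tx":{"type":"number"},"ty":{"type":"number"},"tz":{"type":"number"},"ax":{"type":"number"},"ay":{"type":"number"},"az":{"type":"number"}}}},"fingers":{"type":"number"},"force":{"type":"number"}},"required":["series"]}

```bash
mkdir -p pics; cat > h.py <<'E'
import numpy as np, cv2
from scipy.spatial.transform import Rotation as R
from plant import env
def shot(n):
    st=env.state(); s=env.snapshot(n)
    if n=="wrist":
        T=np.eye(4);T[:3,:3]=R.from_quat(st["tool_rot"]).as_matrix();T[:3,3]=st["eef_pos"]
        s["W"]=T@np.array(s["T_tool_cam"])
    else: s["W"]=np.array(s["world_from_camera"])
    s["K"]=np.array(s["K"]);return s
def up(s,u,v,z):
    d=s["W"][:3,:3]@np.linalg.inv(s["K"])@[u,v,1]; c=s["W"][:3,3]
    return c+d*(z-c[2])/d[2]
def pr(s,P):
    P=np.atleast_2d(P); c=(P-s["W"][:3,3])@s["W"][:3,:3]; q=c@s["K"].T; return q[:,:2]/q[:,2:]
E
python3 - <<'E'
from h import *
st=env.state();print({k:np.round(v,3) for k,v in st.items()})
A=[]
for n in("scene","side"):
    s=shot(n); cv2.imwrite(f"pics/{n}0.png",s["img"])
    print(n,s["W"][:3,3].round(), s["W"][:3,2].round(2))
    for t in("jig","pine_strip","oak_wedge","clamp_handle","clamp_pad","sanding_block","glue_bottle","tape_measure","coffee_mug"):
        for d in env.find_in(t,s)[:4]:
            r=np.array(d["rect"])*[640,480,640,480]; print(t,round(d["conf"],2),r.round(), up(s,(r[0]+r[2])/2,(r[1]+r[3])/2,20).round())
E
```

```text
{'time': np.float64(0.0), 'joint_positions': array([ 1.085,  0.418, -0.01 ,  1.614,  0.005,  1.111, -0.053]), 'qvel': array([-0.   , -0.002,  0.001, -0.001, -0.001,  0.001, -0.   ]), 'joint_torque': array([ 0.0000e+00, -8.5127e+01,  6.3900e-01, -4.2599e+01, -4.9000e-02,
        1.9000e-02,  0.0000e+00]), 'eef_pos': array([ 268.324, -564.322,  404.029]), 'tool_rot': array([ 0.975,  0.22 , -0.   , -0.001]), 'ft_force': array([ 0.698, -0.206,  0.238]), 'torque': array([-0.04 ,  0.064,  0.059]), 'gripper_force': np.float64(0.0), 'opening': np.float64(94.143)}
scene [ -1. 757. 731.] [ 0.46 -0.68 -0.57]
jig 0.86 [261. 166. 424. 295.] [ 549. -160.   20.]
pine_strip 0.55 [165. 335. 264. 427.] [495. 325.  20.]
oak_wedge 0.91 [263. 277. 295. 299.] [548.  78.  20.]
oak_wedge 0.8 [359. 245. 390. 270.] [ 441. -110.   20.]
oak_wedge 0.69 [298. 124. 324. 205.] [ 786. -387.   20.]
oak_wedge 0.66 [421. 244. 452. 262.] [ 338. -194.   20.]
clamp_handle 0.59 [283. 165. 305. 223.] [ 734. -235.   20.]
clamp_handle 0.44 [148. 229. 211. 288.] [783. 112.  20.]
clamp_pad 0.6 [316. 190. 323. 198.] [ 683. -270.
[... 381 characters left out ...]
94.] [ 0.35 -0.87 -0.35]
jig 0.65 [269. 202. 384. 296.] [ 579. -232.   20.]
pine_strip 0.43 [279. 327. 302. 346.] [461. 278.  20.]
oak_wedge 0.65 [393. 266. 417. 273.] [ 333. -172.   20.]
oak_wedge 0.6 [348. 302. 382. 316.] [359.  95.  20.]
oak_wedge 0.51 [355. 262. 375. 271.] [ 437. -149.   20.]
oak_wedge 0.44 [280. 285. 301. 297.] [553.  78.  20.]
clamp_handle 0.77 [286. 202. 302. 247.] [ 757. -404.   20.]
clamp_pad 0.35 [267. 204. 387. 295.] [ 575. -228.   20.]
sanding_block 0.95 [190. 303. 236. 342.] [637. 288.  20.]
glue_bottle 0.79 [282. 180. 305. 250.] [ 803. -499.   20.]
tape_measure 0.88 [331. 218. 357. 235.] [ 601. -446.   20.]
coffee_mug 0.56 [181. 252. 230. 300.] [788.  80.  20.]
```

View pics/scene0.png

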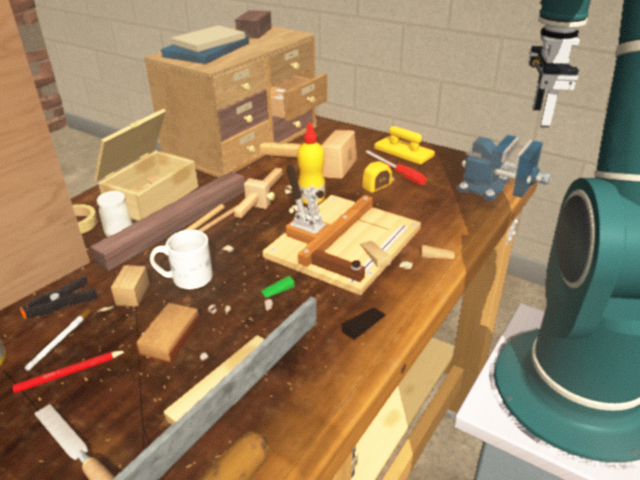

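View pics/side0.png

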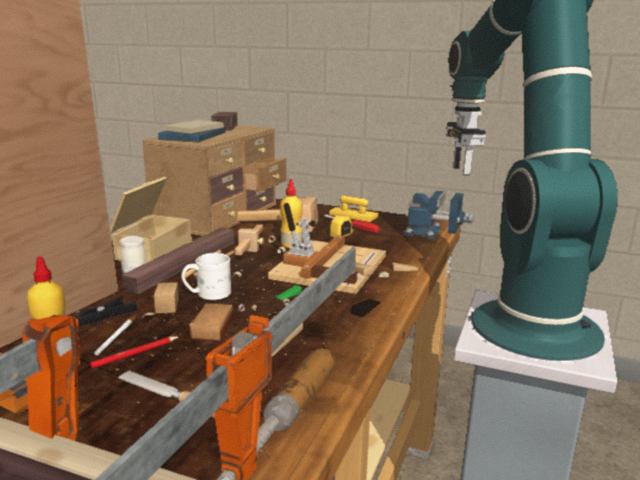

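The scene view shows the jig at about (340,240). Wedge-like things: oak on the jig's bed (375,252), a similar one on the bench (437,253), green (278,287) and black (363,322). The one on the bed should be the oak wedge, but I'll confirm that with a wrist view. The pine strip is at (215,380), behind the bar.

Emit:
step_arm --series '[{"tx":4.5,"ty":-3.7,"tz":-0.8},{"tx":4.5,"ty":-3.7,"tz":-0.8},{"tx":4.5,"ty":-3.7,"tz":-0.8},{"tx":4.5,"ty":-3.7,"tz":-0.8},{"tx":4.5,"ty":-3.7,"tz":-0.8},{"tx":4.5,"ty":-3.7,"tz":-0.8},{"tx":4,"ty":-3.7,"tz":-0.8},{"tx":2,"ty":-3,"tz":0},{}]'

```text
schema error: expected keys tx, ty, tz, ax, ay, az
```

```bash
python3 - <<'E'
from h import *
s=shot("wrist"); cv2.imwrite("pics/w1.png",s["img"]); st=env.state()
print(st["time"],st["eef_pos"],st["tool_rot"]);print(s["T_tool_cam"],s["K"])
for t in("jig","oak_wedge","clamp_pad","clamp_handle","pine_strip","glue_bottle","jig_corner","grip_mid"):
    for d in env.find_in(t,s)[:3]:
        r=np.array(d["rect"])*[640,480,640,480]; print(t,round(d["conf"],2),r.round(), up(s,(r[0]+r[2])/2,(r[1]+r[3])/2,20).round())
E
```

```text
1.05 [ 268.33858612 -564.46475558  404.63434783] [ 9.75486593e-01  2.20058870e-01 -2.40546256e-05 -2.83382884e-05]
[[ 2.03641507e-04 -9.71254975e-01 -2.38041451e-01  6.86774954e+01]
 [ 9.99999808e-01  3.36943092e-04 -5.19305296e-04 -1.69127017e+00]
 [ 5.84584275e-04 -2.38041300e-01  9.71254857e-01  1.87641869e+01]
 [ 0.00000000e+00  0.00000000e+00  0.00000000e+00  1.00000000e+00]] [[414.01153412   0.         317.56624871]
 [  0.         414.01153412 237.3165333 ]
 [  0.           0.           1.        ]]
```

View pics/w1.png

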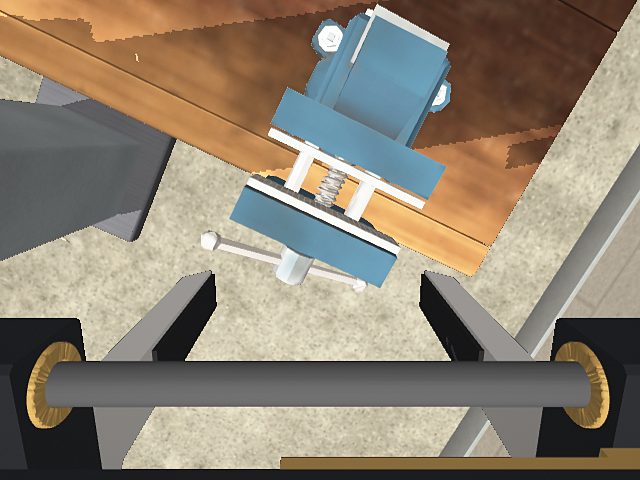

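The wrist view shows only the vise at (350,180), because the move was refused. Each row has to carry all six keys.

Emit:
step_arm --series '[{"tx":0,"ty":0,"tz":-2,"ax":0,"ay":0,"az":8.5},{"tx":0,"ty":0,"tz":-2,"ax":0,"ay":0,"az":8.5},{"tx":0,"ty":0,"tz":-2,"ax":0,"ay":0,"az":8.4},{"tx":2.6,"ty":-5.2,"tz":-0.2,"ax":0,"ay":0,"az":0},{"tx":2.6,"ty":-5.2,"tz":-0.2,"ax":0,"ay":0,"az":0},{"tx":2.6,"ty":-5.2,"tz":-0.2,"ax":0,"ay":0,"az":0},{"tx":2.6,"ty":-5.2,"tz":-0.2,"ax":0,"ay":0,"az":0},{"tx":2.6,"ty":-5.2,"tz":-0.2,"ax":0,"ay":0,"az":0},{"tx":2.6,"ty":-5.2,"tz":-0.2,"ax":0,"ay":0,"az":0},{"tx":2.6,"ty":-5.2,"tz":-0.2,"ax":0,"ay":0,"az":0},{"tx":2.6,"ty":-5.0,"tz":-0.2,"ax":0,"ay":0,"az":0},{"tx":0,"ty":0,"tz":0,"ax":0,"ay":0,"az":0},{"tx":0,"ty":0,"tz":0,"ax":0,"ay":0,"az":0}]'

```text
time: 3.08
eef_pos: [476.0, -150.7, 480.6]
tool_rot: [1.0, 0.0, -0.0, 0.0]
ft_force: [-1.0, -0.8, 0.2]
opening: 93.9
gripper_force: 0.0
```

```bash
python3 - <<'E'
from h import *
s=shot("wrist"); cv2.imwrite("pics/w2.png",s["img"]); st=env.state()
print(st["time"],st["eef_pos"],st["tool_rot"])
for t in("jig","oak_wedge","clamp_pad","clamp_handle","pine_strip","glue_bottle","jig_corner","grip_mid"):
    for d in env.find_in(t,s)[:3]:
        r=np.array(d["rect"])*[640,480,640,480]; print(t,round(d["conf"],2),r.round(), up(s,(r[0]+r[2])/2,(r[1]+r[3])/2,20).round())
np.savez("w2.npz",**{k:s[k] for k in("W","K","img")})
E
```

```text
3.125 [ 475.81274768 -151.25516777  480.59551122] [ 9.99999903e-01 -4.06565570e-04 -1.39420936e-04  9.86860310e-05]
jig 0.67 [170.   0. 458. 254.] [ 553. -145.   20.]
oak_wedge 0.71 [355. 282. 393. 337.] [ 351. -214.   20.]
oak_wedge 0.65 [262. 186. 331. 269.] [ 447. -126.   20.]
oak_wedge 0.61 [ 84.  96. 149. 139.] [562.  57.  20.]
clamp_pad 0.72 [251.  82. 275. 106.] [585. -94.  20.]
clamp_handle 0.81 [247.   0. 279.  66.] [642. -96.  20.]
pine_strip 0.63 [170.   0. 459. 251.] [ 554. -146.   20.]
jig_corner 0.96 [172.   0. 461. 255.] [ 552. -148.   20.]
grip_mid 0.69 [245.   0. 280.  62.] [643. -95.  20.]
grip_mid 0.25 [172.   0. 460. 253.] [ 553. -148.   20.]
```

View pics/w2.png

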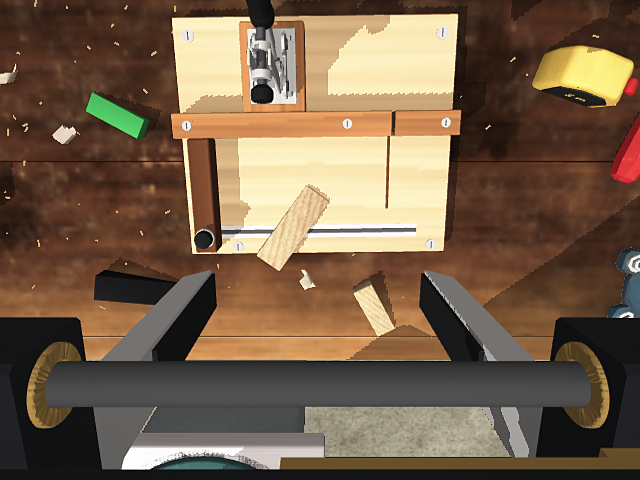

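The wrist view shows the jig with its stop at (203,190), fence at y≈123 and the clamp at (265,65). Oak-coloured wedges are at (293,228) on the bed (larger) and (375,306) on the bench (smaller), with green at (117,115) and black at (135,288). The one on the bed fits: it is oak, larger and on the jig. I'll check it in an enlarged crop while fitting the jig pose.

```bash
python3 - <<'E'
from h import *
from scipy.optimize import least_squares
d=np.load("w2.npz"); s=dict(d); img=s["img"]
cv2.imwrite("pics/c2.png",cv2.resize(img[160:350,200:456],None,fx=3.1,fy=3.1,interpolation=cv2.INTER_CUBIC))
g=cv2.cvtColor(img,cv2.COLOR_BGR2GRAY)
p=np.array([[193,253],[444,250],[459,13],[173,16]],np.float32)
q=cv2.cornerSubPix(g,p.copy().reshape(-1,1,2),(5,5),(-1,-1),(3,50,.01)).reshape(-1,2);print(q.round(1))
J=np.array([[-125,140],[-125,-140],[115,-140],[115,140]])
W=np.array([up(s,u,v,18)[:2] for u,v in q]);print(W.round(1))
def f(a):
    c,n=np.cos(a[2]),np.sin(a[2]); return (J@np.array([[c,n],[-n,c]])+a[:2]-W).ravel()
r=least_squares(f,[550,-150,0]);print("jig",r.x,r.fun.round(1))
np.save("jig.npy",r.x)
m=env.find_in
for z in(20,30,40): print(z,[up(s,u,v,z)[:2].round(0).tolist() for u,v in((309,185),(328,197),(281,270),(258,257))])
E
```

```text
[[193.6 253.2]
 [442.7 250.3]
 [457.5  13.5]
 [171.5  17.4]]
[[ 416.6  -10.9]
 [ 420.2 -288.3]
 [ 659.6 -285.4]
 [ 656.    -6.3]]
jig [ 5.43113343e+02 -1.47669703e+02  1.41758517e-02] [-0.5  1.5 -0.1 -1.1  0.5 -0.7  0.1  0.3]
20 [[493.0, -140.0], [480.0, -160.0], [398.0, -108.0], [413.0, -83.0]]
30 [[494.0, -140.0], [481.0, -160.0], [401.0, -109.0], [416.0, -84.0]]
40 [[495.0, -140.0], [483.0, -160.0], [404.0, -110.0], [419.0, -86.0]]
```

View pics/c2.png

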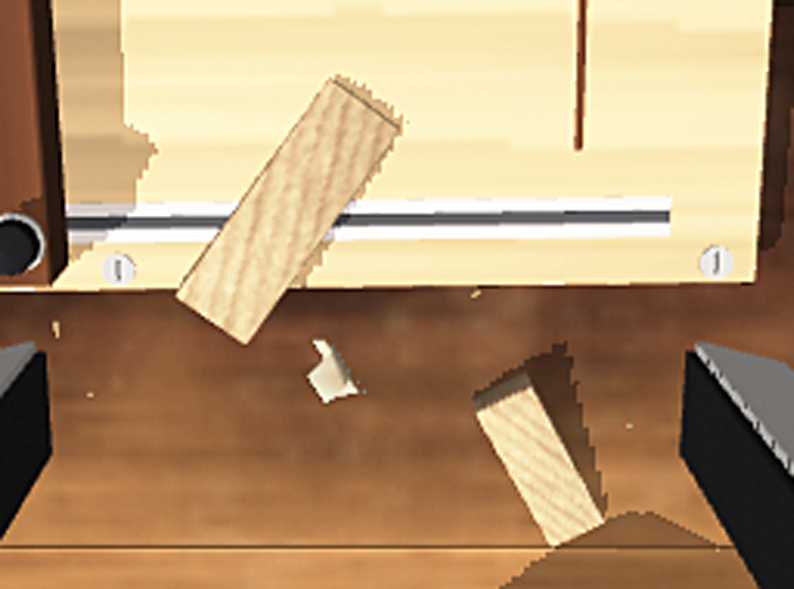

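The crop confirms it: the larger oak piece lies on the bed with its thick end overhanging the front edge, and the smaller one is on the bench. Jig pose is (543.1, -147.7), yaw 0.014, and the wedge centre is about (449,-124).

Emit:
step_arm --series '[{"tx":-3.4,"ty":-3.2,"tz":3,"ax":0,"ay":0,"az":0},{"tx":0,"ty":0,"tz":4,"ax":0,"ay":0,"az":8.7},{"tx":0,"ty":0,"tz":4,"ax":0,"ay":0,"az":8.7},{"tx":0,"ty":0,"tz":4,"ax":0,"ay":0,"az":8.7},{"tx":0,"ty":0,"tz":4,"ax":0,"ay":0,"az":8.6},{"tx":0,"ty":0,"tz":0,"ax":0,"ay":0,"az":0}]' --fingers 7 --force 15

```text
time: 4.28
eef_pos: [441.5, -118.2, 289.0]
tool_rot: [0.955, -0.298, -0.002, 0.0]
ft_force: [-0.4, -0.1, 1.0]
opening: 70.1
gripper_force: 0.0
```

```bash
python3 - <<'E'
from h import *
s=shot("wrist"); cv2.imwrite("pics/w3.png",s["img"]); st=env.state()
print(st["time"],st["eef_pos"],R.from_quat(st["tool_rot"]).as_matrix().round(3))
for t in("oak_wedge",):
    for d in env.silhouettes(t,s)[:4]:
        m=d["pixels"].astype(np.uint8); c=max(cv2.findContours(m,0,2)[0],key=cv2.contourArea)
        b=cv2.boxPoints(cv2.minAreaRect(c)); print(round(d["conf"],2),b.round().tolist(),[up(s,u,v,31)[:2].round().tolist() for u,v in b])
E
```

```text
4.325 [ 442.17370401 -118.27968023  290.6808912 ] [[ 0.824 -0.566 -0.002]
 [-0.566 -0.824  0.001]
 [-0.002  0.001 -1.   ]]
0.82 [[464.0, 267.0], [481.0, 233.0], [571.0, 278.0], [553.0, 312.0]] [[382.0, -184.0], [395.0, -203.0], [339.0, -235.0], [325.0, -216.0]]
0.71 [[289.0, 313.0], [294.0, 157.0], [346.0, 158.0], [342.0, 314.0]] [[418.0, -80.0], [494.0, -138.0], [477.0, -162.0], [399.0, -106.0]]
0.6 [[-4.0, 222.0], [36.0, 218.0], [40.0, 254.0], [0.0, 259.0]] [[563.0, 29.0], [552.0, 8.0], [534.0, 21.0], [546.0, 43.0]]
0.56 [[154.0, 436.0], [224.0, 400.0], [243.0, 438.0], [174.0, 473.0]] [[397.0, 47.0], [392.0, -8.0], [361.0, -1.0], [366.0, 56.0]]
```

Emit:
step_arm --series '[{"tx":0,"ty":0,"tz":3.5,"ax":0,"ay":0,"az":1},{"tx":0,"ty":0,"tz":3.0,"ax":0,"ay":0,"az":0},{"tx":0,"ty":0,"tz":0.5,"ax":0,"ay":0,"az":0}]'

```text
time: 4.75
eef_pos: [442.4, -118.4, 221.0]
tool_rot: [0.952, -0.305, -0.0, -0.0]
ft_force: [-0.2, -0.7, 0.7]
opening: 70.3
gripper_force: 0.0
```

Emit:
step_arm --series '[{"tx":0,"ty":0,"tz":0,"ax":0,"ay":0,"az":0},{"tx":0,"ty":0,"tz":0,"ax":0,"ay":0,"az":0},{"tx":0,"ty":0,"tz":0,"ax":0,"ay":0,"az":0},{"tx":0,"ty":0,"tz":0,"ax":0,"ay":0,"az":0},{"tx":0,"ty":0,"tz":0,"ax":0,"ay":0,"az":0}]' --fingers 2

```text
time: 5.38
eef_pos: [442.3, -118.4, 220.9]
tool_rot: [0.952, -0.306, 0.0, -0.0]
ft_force: [-1.5, -0.4, 7.6]
opening: 29.8
gripper_force: 15.0
```

Emit:
step_arm --series '[{"tx":0,"ty":0,"tz":-2.5,"ax":0,"ay":0,"az":0},{"tx":0,"ty":0,"tz":-3,"ax":0,"ay":0,"az":0},{"tx":3.66,"ty":3.08,"tz":0,"ax":0,"ay":0,"az":0},{"tx":3.66,"ty":3.08,"tz":0,"ax":0,"ay":0,"az":0},{"tx":3.66,"ty":3.08,"tz":0,"ax":0,"ay":0,"az":0},{"tx":3.66,"ty":3.08,"tz":0,"ax":0,"ay":0,"az":0},{"tx":3.66,"ty":3.08,"tz":0,"ax":0,"ay":0,"az":0},{"tx":0,"ty":0,"tz":0,"ax":0,"ay":0,"az":0},{"tx":0,"ty":0,"tz":3.5,"ax":0,"ay":0,"az":0},{"tx":0,"ty":0,"tz":3.5,"ax":0,"ay":0,"az":0},{"tx":0,"ty":0,"tz":0,"ax":0,"ay":0,"az":0}]'

```text
time: 6.75
eef_pos: [500.5, -349.1, 203.9]
tool_rot: [0.952, -0.306, -0.002, -0.001]
ft_force: [0.1, -0.4, -0.4]
opening: 29.7
gripper_force: 15.0
```

Emit:
step_arm --series '[{"tx":0,"ty":0,"tz":0.15,"ax":0,"ay":0,"az":0},{"tx":0,"ty":0,"tz":0,"ax":0,"ay":0,"az":0}]'

```text
time: 7.0
eef_pos: [501.2, -350.2, 205.4]
tool_rot: [0.952, -0.306, 0.001, 0.0]
ft_force: [-0.0, 0.7, -0.7]
opening: 29.7
gripper_force: 15.0
```

Emit:
step_arm --series '[{"tx":0,"ty":0,"tz":0,"ax":0,"ay":0,"az":0},{"tx":0,"ty":0,"tz":0,"ax":0,"ay":0,"az":0},{"tx":0,"ty":0,"tz":-4,"ax":0,"ay":0,"az":0},{"tx":0,"ty":0,"tz":-6,"ax":0,"ay":0,"az":-8.9},{"tx":0,"ty":0,"tz":-6,"ax":0,"ay":0,"az":-8.9},{"tx":0,"ty":0,"tz":-6,"ax":0,"ay":0,"az":-8.9},{"tx":0,"ty":0,"tz":-6,"ax":0,"ay":0,"az":-8.9},{"tx":-0.4,"ty":-5.9,"tz":0,"ax":0,"ay":0,"az":0},{"tx":-0.4,"ty":-5.9,"tz":0,"ax":0,"ay":0,"az":0},{"tx":-0.4,"ty":-5.9,"tz":0,"ax":0,"ay":0,"az":0},{"tx":-0.4,"ty":-5.9,"tz":0,"ax":0,"ay":0,"az":0},{"tx":-0.4,"ty":-5.9,"tz":0,"ax":0,"ay":0,"az":0},{"tx":-0.4,"ty":-5.9,"tz":0,"ax":0,"ay":0,"az":0},{"tx":-0.4,"ty":-5.9,"tz":0,"ax":0,"ay":0,"az":0},{"tx":-0.4,"ty":-5.9,"tz":0,"ax":0,"ay":0,"az":0},{"tx":-0.4,"ty":-5.9,"tz":0,"ax":0,"ay":0,"az":0},{"tx":-0.4,"ty":-5.9,"tz":0,"ax":0,"ay":0,"az":0},{"tx":0,"ty":0,"tz":0,"ax":0,"ay":0,"az":0},{"tx":0,"ty":0,"tz":0,"ax":0,"ay":0,"az":0}]' --fingers 7

```text
time: 9.38
eef_pos: [461.8, 239.5, 484.1]
tool_rot: [1.0, -0.001, -0.0, 0.0]
ft_force: [0.2, -0.9, 0.2]
opening: 70.1
gripper_force: 0.0
```

```bash
python3 - <<'E'
from h import *
s=shot("wrist"); cv2.imwrite("pics/w4.png",s["img"]); st=env.state()
print(st["time"],st["eef_pos"],R.from_quat(st["tool_rot"]).as_matrix().round(3))
np.savez("w4.npz",**{k:s[k] for k in("W","K","img")})
for d in env.silhouettes("pine_strip",s)[:3]:
        m=d["pixels"].astype(np.uint8); c=max(cv2.findContours(m,0,2)[0],key=cv2.contourArea)
        b=cv2.boxPoints(cv2.minAreaRect(c)); print(round(d["conf"],2),b.round().tolist(),[up(s,u,v,22)[:2].round().tolist() for u,v in b])
s=shot("scene"); print([ (round(d["conf"],2),(np.array(d["rect"])*[640,480,640,480]).round()) for d in env.find_in("oak_wedge",s)])
E
```

```text
9.425 [461.99024482 238.95277989 484.13994864] [[ 1.    -0.002 -0.   ]
 [-0.002 -1.    -0.001]
 [-0.     0.001 -1.   ]]
0.88 [[149.0, 182.0], [152.0, 145.0], [351.0, 160.0], [348.0, 198.0]] [[482.0, 421.0], [521.0, 414.0], [505.0, 206.0], [465.0, 209.0]]
[(0.64, array([342., 311., 382., 338.])), (0.63, array([382., 196., 415., 217.])), (0.61, array([420., 243., 453., 260.])), (0.53, array([264., 276., 293., 298.]))]
```

View pics/w4.png

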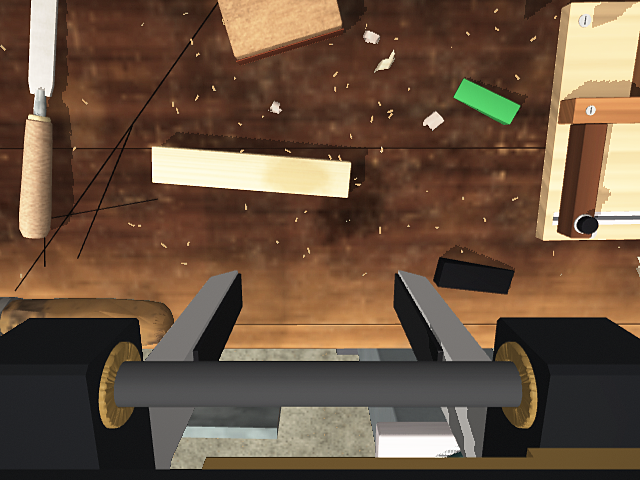

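The strip is clear in the wrist view, with corners (152,147), (351,160), (349,198) and (151,184). That puts its centre at about (493,312), yaw -4.5°. I'll grip it 40 mm toward its near end, with the tool turned about +85°.

Emit:
step_arm --series '[{"tx":2.8,"ty":-3.3,"tz":0,"ax":0,"ay":0,"az":0},{"tx":0,"ty":0,"tz":1,"ax":0,"ay":0,"az":-10.6},{"tx":0,"ty":0,"tz":1,"ax":0,"ay":0,"az":-10.7},{"tx":0,"ty":0,"tz":2,"ax":0,"ay":0,"az":-10.7},{"tx":0,"ty":0,"tz":2,"ax":0,"ay":0,"az":-10.7},{"tx":0,"ty":0,"tz":2,"ax":0,"ay":0,"az":-10.7},{"tx":0,"ty":0,"tz":3,"ax":0,"ay":0,"az":-10.7},{"tx":0,"ty":0,"tz":4,"ax":0,"ay":0,"az":-10.7},{"tx":0,"ty":0,"tz":5,"ax":0,"ay":0,"az":-10.7},{"tx":0,"ty":0,"tz":0,"ax":0,"ay":0,"az":0},{"tx":0,"ty":0,"tz":0,"ax":0,"ay":0,"az":0}]' --fingers 7 --force 25

```text
time: 10.95
eef_pos: [490.3, 273.0, 285.9]
tool_rot: [0.736, 0.677, 0.001, 0.0]
ft_force: [0.1, 0.6, 0.9]
opening: 69.9
gripper_force: 0.0
```

```bash
python3 - <<'E'
from h import *
s=shot("wrist"); st=env.state(); cv2.imwrite("pics/w5.png",s["img"])
print(st["time"],st["eef_pos"],st["joint_positions"].round(2),R.from_quat(st["tool_rot"]).as_matrix().round(3))
for d in env.silhouettes("pine_strip",s)[:2]:
        m=d["pixels"].astype(np.uint8); c=max(cv2.findContours(m,0,2)[0],key=cv2.contourArea)
        b=cv2.boxPoints(cv2.minAreaRect(c)); print(round(d["conf"],2),b.round().tolist(),[up(s,u,v,22)[:2].round().tolist() for u,v in b])
E
```

```text
11.0 [490.32647053 273.10200405 286.25406396] [ 0.1   0.61 -0.87  1.85  0.57  0.95 -1.11] [[ 0.084  0.996  0.002]
 [ 0.996 -0.084  0.001]
 [ 0.001  0.002 -1.   ]]
0.67 [[281.0, 0.0], [351.0, 0.0], [351.0, 352.0], [281.0, 352.0]] [[482.0, 415.0], [519.0, 412.0], [506.0, 205.0], [460.0, 209.0]]
```

Emit:
step_arm --series '[{"tx":0,"ty":0,"tz":4,"ax":0,"ay":0,"az":0},{"tx":0,"ty":0,"tz":3.6,"ax":0,"ay":0,"az":0},{"tx":0,"ty":0,"tz":0.5,"ax":0,"ay":0,"az":0},{"tx":0,"ty":0,"tz":0,"ax":0,"ay":0,"az":0}]'

```text
time: 11.55
eef_pos: [490.2, 273.3, 204.7]
tool_rot: [0.735, 0.678, 0.001, 0.0]
ft_force: [-0.9, 0.5, -0.1]
opening: 70.0
gripper_force: 0.0
```

Emit:
step_arm --series '[{"tx":0,"ty":0,"tz":0,"ax":0,"ay":0,"az":0},{"tx":0,"ty":0,"tz":0,"ax":0,"ay":0,"az":0},{"tx":0,"ty":0,"tz":0,"ax":0,"ay":0,"az":0},{"tx":0,"ty":0,"tz":0,"ax":0,"ay":0,"az":0},{"tx":0,"ty":0,"tz":-3,"ax":0,"ay":0,"az":0},{"tx":0,"ty":0,"tz":-5,"ax":0,"ay":0,"az":0},{"tx":0,"ty":0,"tz":0,"ax":0,"ay":0,"az":0}]' --fingers 3

```text
time: 12.42
eef_pos: [490.3, 273.4, 286.0]
tool_rot: [0.735, 0.678, 0.002, 0.001]
ft_force: [-0.6, 0.4, -1.3]
opening: 37.8
gripper_force: 25.0
```

```bash
python3 - <<'E'
from h import *
st=env.state();print(st["time"],st["eef_pos"],R.from_quat(st["tool_rot"]).as_matrix().round(3))
s=shot("wrist")
for d in env.silhouettes("pine_strip",s)[:2]:
        m=d["pixels"].astype(np.uint8); c=max(cv2.findContours(m,0,2)[0],key=cv2.contourArea)
        b=cv2.boxPoints(cv2.minAreaRect(c)); z=st["eef_pos"][2]-205+22;print(round(d["conf"],2),b.round().tolist(),[up(s,u,v,z)[:2].round().tolist() for u,v in b])
x,y,a=np.load("jig.npy"); c,n=np.cos(a),np.sin(a)
for jx,jy in((-42,-15),(-42,-55),(-19,0),(-19,40),(0,105)): print(jx,jy,round(x+c*jx-n*jy,1),round(y+n*jx+c*jy,1))
E
```

```text
12.425 [490.28788812 273.43486092 285.97452925] [[ 0.08   0.997  0.004]
 [ 0.997 -0.08   0.002]
 [ 0.002  0.004 -1.   ]]
0.93 [[265.0, 0.0], [371.0, 0.0], [371.0, 361.0], [265.0, 361.0]] [[481.0, 393.0], [519.0, 390.0], [512.0, 246.0], [465.0, 250.0]]
-42 -15 501.3 -163.3
-42 -55 501.9 -203.3
-19 0 524.1 -147.9
-19 40 523.5 -107.9
0 105 541.6 -42.7
```

Emit:
step_arm --series '[{"tx":0,"ty":0,"tz":-4,"ax":0,"ay":0,"az":-5.4},{"tx":-5.2,"ty":0.05,"tz":0,"ax":0,"ay":0,"az":0},{"tx":-5.2,"ty":0.05,"tz":0,"ax":0,"ay":0,"az":0},{"tx":-5.2,"ty":0.05,"tz":0,"ax":0,"ay":0,"az":0},{"tx":-5.2,"ty":0.05,"tz":0,"ax":0,"ay":0,"az":0},{"tx":-5.2,"ty":0.05,"tz":0,"ax":0,"ay":0,"az":0},{"tx":-5.2,"ty":0.05,"tz":0,"ax":0,"ay":0,"az":0},{"tx":-5.2,"ty":0.05,"tz":0,"ax":0,"ay":0,"az":0},{"tx":-5.2,"ty":0.05,"tz":0,"ax":0,"ay":0,"az":0},{"tx":-5.4,"ty":0.05,"tz":0,"ax":0,"ay":0,"az":0},{"tx":0,"ty":0,"tz":0,"ax":0,"ay":0,"az":0},{"tx":0,"ty":0,"tz":0,"ax":0,"ay":0,"az":0}]'

```text
time: 14.02
eef_pos: [500.8, -196.5, 322.1]
tool_rot: [0.702, 0.712, 0.0, -0.001]
ft_force: [0.3, 0.2, -0.7]
opening: 37.8
gripper_force: 25.0
```

```bash
python3 - <<'E'
from h import *
st=env.state();print(st["time"],st["eef_pos"],st["joint_positions"].round(2),R.from_quat(st["tool_rot"]).as_matrix().round(3))
s=shot("wrist");cv2.imwrite("pics/w6.png",s["img"])
E
```

```text
14.025 [ 500.83350225 -196.50713927  322.14146804] [ 1.03  0.52 -0.91  1.88  0.49  0.98 -0.09] [[-0.015  1.    -0.001]
 [ 1.     0.015  0.001]
 [ 0.001 -0.001 -1.   ]]
```

View pics/w6.png

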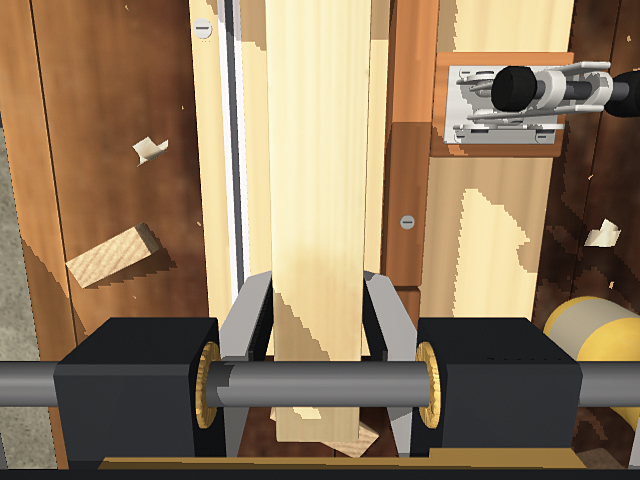

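The wrist view shows the strip held straight and parallel to the fence, with the clamp upright at (540,95) and the bed clear below. Next I lower it.

Emit:
step_arm --series '[{"tx":0,"ty":0,"tz":4,"ax":0,"ay":0,"az":0},{"tx":0,"ty":0,"tz":4,"ax":0,"ay":0,"az":0},{"tx":0,"ty":0,"tz":1.4,"ax":0,"ay":0,"az":0},{"tx":0,"ty":0,"tz":0.3,"ax":0,"ay":0,"az":0},{"tx":0,"ty":0,"tz":0,"ax":0,"ay":0,"az":0}]'

```text
time: 14.7
eef_pos: [501.5, -196.8, 227.2]
tool_rot: [0.702, 0.712, 0.0, 0.001]
ft_force: [0.2, 0.7, -0.7]
opening: 37.5
gripper_force: 25.0
```

Emit:
step_arm --series '[{"tx":0,"ty":0,"tz":0.2,"ax":0,"ay":0,"az":0},{"tx":0,"ty":0,"tz":0,"ax":0,"ay":0,"az":0}]'

```text
time: 14.95
eef_pos: [501.2, -197.2, 224.6]
tool_rot: [0.702, 0.712, 0.0, 0.0]
ft_force: [0.3, -0.5, -1.1]
opening: 37.6
gripper_force: 25.0
```

Emit:
step_arm --series '[{"tx":0,"ty":0,"tz":0.1,"ax":0,"ay":0,"az":0},{"tx":0,"ty":0,"tz":0,"ax":0,"ay":0,"az":0}]'

```text
time: 15.2
eef_pos: [501.1, -197.1, 223.2]
tool_rot: [0.702, 0.712, -0.0, -0.0]
ft_force: [-0.1, 0.4, -1.7]
opening: 37.5
gripper_force: 25.0
```

Emit:
step_arm --series '[{"tx":0,"ty":0,"tz":0.1,"ax":0,"ay":0,"az":0},{"tx":0,"ty":0,"tz":0,"ax":0,"ay":0,"az":0}]'

```text
time: 15.45
eef_pos: [501.1, -197.0, 222.1]
tool_rot: [0.702, 0.712, -0.0, -0.0]
ft_force: [-0.1, 0.5, -0.6]
opening: 37.6
gripper_force: 25.0
```

Emit:
step_arm --series '[{"tx":0,"ty":0,"tz":0,"ax":0,"ay":0,"az":0},{"tx":0,"ty":0,"tz":0,"ax":0,"ay":0,"az":0},{"tx":0,"ty":0,"tz":-3,"ax":0,"ay":0,"az":0},{"tx":0,"ty":0,"tz":-5,"ax":0,"ay":0,"az":0},{"tx":0,"ty":0,"tz":-5,"ax":0,"ay":0,"az":0}]' --fingers 4.7

```text
time: 16.08
eef_pos: [501.0, -196.8, 353.5]
tool_rot: [0.702, 0.712, 0.0, -0.0]
ft_force: [0.3, -0.5, -0.0]
opening: 47.4
gripper_force: 0.0
```

Emit:
step_arm --series '[{"tx":0,"ty":0,"tz":0,"ax":0,"ay":0,"az":10},{"tx":0,"ty":0,"tz":0,"ax":0,"ay":0,"az":10},{"tx":0,"ty":0,"tz":0,"ax":0,"ay":0,"az":10},{"tx":0,"ty":0,"tz":0,"ax":0,"ay":0,"az":10},{"tx":0,"ty":0,"tz":0,"ax":0,"ay":0,"az":10},{"tx":0,"ty":0,"tz":0,"ax":0,"ay":0,"az":10},{"tx":0,"ty":0,"tz":0,"ax":0,"ay":0,"az":10},{"tx":0,"ty":0,"tz":0,"ax":0,"ay":0,"az":10},{"tx":0,"ty":0,"tz":0,"ax":0,"ay":0,"az":10},{"tx":-3.8,"ty":-3.8,"tz":0,"ax":0,"ay":0,"az":0},{"tx":0,"ty":0,"tz":0,"ax":0,"ay":0,"az":0}]' --fingers 9.4

```text
time: 17.45
eef_pos: [460.9, -157.5, 352.1]
tool_rot: [1.0, 0.008, -0.001, 0.0]
ft_force: [0.7, -0.3, 0.0]
opening: 94.2
gripper_force: 0.0
```

```bash
cat >> h.py <<'E'
def strip(s,z=40):
    x,y,a=np.load("jig.npy"); c,n=np.cos(a),np.sin(a)
    for d in env.silhouettes("pine_strip",s)[:2]:
        m=d["pixels"].astype(np.uint8); k=max(cv2.findContours(m,0,2)[0],key=cv2.contourArea)
        b=cv2.boxPoints(cv2.minAreaRect(k)); P=np.array([up(s,u,v,z)[:2] for u,v in b])-[x,y]
        print(round(d["conf"],2),b.round().tolist(),"jig:",(P@np.array([[c,-n],[n,c]])).round(1).tolist())
E
python3 - <<'E'
from h import *
st=env.state();print(st["time"],st["eef_pos"],st["joint_positions"].round(2),R.from_quat(st["tool_rot"]).as_matrix().round(3))
s=shot("wrist");cv2.imwrite("pics/w7.png",s["img"]);strip(s)
E
```

```text
17.45 [ 460.89787101 -157.45091996  352.1390369 ] [ 0.82  0.29 -0.64  1.98  0.22  0.93 -1.48] [[ 1.     0.017 -0.001]
 [ 0.017 -1.    -0.001]
 [-0.001  0.001 -1.   ]]
0.65 [[171.0, 205.0], [171.0, 148.0], [471.0, 150.0], [471.0, 207.0]] jig: [[-63.1, 98.0], [-23.2, 94.6], [-23.8, -113.4], [-63.7, -116.8]]
0.44 [[191.0, 7.0], [230.0, 7.0], [230.0, 46.0], [191.0, 46.0]] jig: [[65.2, 74.5], [65.3, 49.5], [42.1, 50.6], [42.0, 76.1]]
```

View pics/w7.png

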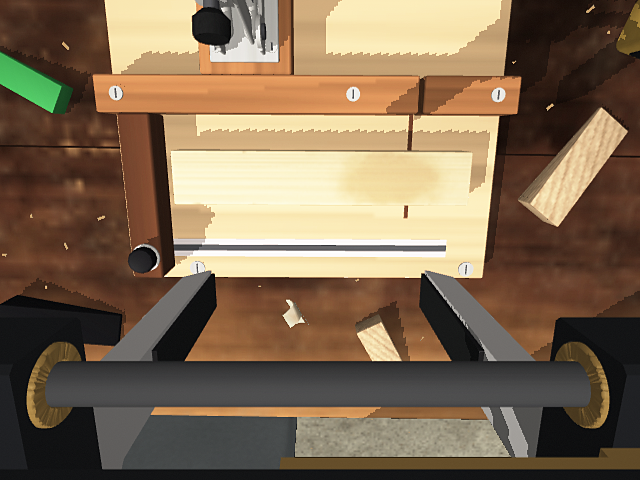

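The strip lies flat on the bed, parallel to the fence, at jig x -62..-24 and y -115..95. The wedge is on the bench at (575,165), clear of the jig. Next I lower the open fingers in front of the strip and push it toward the fence.

Emit:
step_arm --series '[{"tx":0,"ty":0,"tz":5,"ax":0,"ay":0,"az":0},{"tx":0,"ty":0,"tz":5,"ax":0,"ay":0,"az":0},{"tx":0,"ty":0,"tz":2.6,"ax":0,"ay":0,"az":0},{"tx":0,"ty":0,"tz":0,"ax":0,"ay":0,"az":0},{"tx":1,"ty":0,"tz":0,"ax":0,"ay":0,"az":0},{"tx":1,"ty":0,"tz":0,"ax":0,"ay":0,"az":0},{"tx":0.8,"ty":0,"tz":0,"ax":0,"ay":0,"az":0},{"tx":0,"ty":0,"tz":0,"ax":0,"ay":0,"az":0}]'

```text
time: 18.55
eef_pos: [491.2, -159.1, 226.5]
tool_rot: [1.0, 0.007, 0.0, 0.0]
ft_force: [-0.2, -0.1, -0.2]
opening: 93.8
gripper_force: 0.0
```

Emit:
step_arm --series '[{"tx":0.4,"ty":0,"tz":0,"ax":0,"ay":0,"az":0},{"tx":0,"ty":0,"tz":0,"ax":0,"ay":0,"az":0}]'

```text
time: 18.8
eef_pos: [494.6, -159.1, 226.2]
tool_rot: [1.0, 0.007, 0.0, -0.0]
ft_force: [-0.5, 0.3, -1.0]
opening: 93.7
gripper_force: 0.0
```

Emit:
step_arm --series '[{"tx":0.2,"ty":0,"tz":0,"ax":0,"ay":0,"az":0},{"tx":0,"ty":0,"tz":0,"ax":0,"ay":0,"az":0}]'

```text
time: 19.05
eef_pos: [496.6, -159.1, 226.1]
tool_rot: [1.0, 0.007, -0.0, -0.0]
ft_force: [0.2, -0.3, -0.4]
opening: 94.2
gripper_force: 0.0
```

Emit:
step_arm --series '[{"tx":0.15,"ty":0,"tz":0,"ax":0,"ay":0,"az":0},{"tx":0,"ty":0,"tz":0,"ax":0,"ay":0,"az":0}]'

```text
time: 19.3
eef_pos: [497.3, -159.1, 225.9]
tool_rot: [1.0, 0.007, -0.001, -0.0]
ft_force: [-8.0, 0.4, 5.5]
opening: 94.0
gripper_force: 4.0
```

Emit:
step_arm --series '[{"tx":0.15,"ty":0,"tz":0,"ax":0,"ay":0,"az":0},{"tx":0,"ty":0,"tz":0,"ax":0,"ay":0,"az":0}]'

```text
time: 19.55
eef_pos: [497.9, -159.2, 225.6]
tool_rot: [1.0, 0.007, -0.003, 0.0]
ft_force: [-16.4, 1.3, 12.6]
opening: 94.0
gripper_force: 8.3
```

```bash
python3 - <<'E'
from h import *
s=shot("wrist");cv2.imwrite("pics/w8.png",s["img"]);strip(s);st=env.state();print(st["ft_force"],st["eef_pos"],st["torque"])
E
```

```text
0.6 [[58.0, 190.0], [577.0, 190.0], [577.0, 280.0], [58.0, 280.0]] jig: [[0.4, 95.4], [0.3, -113.8], [-38.1, -119.6], [-38.0, 101.3]]
[-16.15374395   1.81558931  12.46094511] [ 497.90265972 -159.162378    225.61991875] [-0.01640318  3.83150992 -0.36245167]
```

The strip is flush on the fence, with face x ≈ 0 at both ends. Its +y end is about 10 mm short of the stop. Next I push the -y end with the fingers closed.

Emit:
step_arm --series '[{"tx":-1.5,"ty":0,"tz":0,"ax":0,"ay":0,"az":0},{"tx":0,"ty":0,"tz":-6,"ax":0,"ay":0,"az":0},{"tx":1.4,"ty":4.3,"tz":0,"ax":0,"ay":0,"az":0},{"tx":1.4,"ty":4.3,"tz":0,"ax":0,"ay":0,"az":0},{"tx":1.3,"ty":4.4,"tz":0,"ax":0,"ay":0,"az":0},{"tx":0,"ty":0,"tz":0,"ax":0,"ay":0,"az":0},{"tx":0,"ty":0,"tz":0,"ax":0,"ay":0,"az":0},{"tx":0,"ty":0,"tz":0,"ax":0,"ay":0,"az":0},{"tx":0,"ty":0,"tz":3,"ax":0,"ay":0,"az":0},{"tx":0,"ty":0,"tz":3,"ax":0,"ay":0,"az":0},{"tx":0,"ty":0,"tz":0,"ax":0,"ay":0,"az":0}]' --fingers 0

```text
time: 21.02
eef_pos: [526.9, -287.7, 224.8]
tool_rot: [1.0, 0.008, -0.001, -0.001]
ft_force: [-0.7, 0.2, 0.3]
opening: 0.5
gripper_force: 0.0
```

Emit:
step_arm --series '[{"tx":0,"ty":-0.8,"tz":0,"ax":0,"ay":0,"az":0},{"tx":0,"ty":-0.4,"tz":0,"ax":0,"ay":0,"az":0},{"tx":0,"ty":-0.3,"tz":0,"ax":0,"ay":0,"az":0},{"tx":0,"ty":0,"tz":0,"ax":0,"ay":0,"az":0}]'

```text
time: 21.52
eef_pos: [527.3, -273.5, 226.6]
tool_rot: [1.0, 0.007, 0.0, 0.0]
ft_force: [0.4, -0.8, -0.3]
opening: 0.4
gripper_force: 0.0
```

```bash
python3 - <<'E'
from h import *
s=shot("wrist");strip(s);s=shot("scene");strip(s);st=env.state();print(st["ft_force"],st["eef_pos"],st["opening"])
E
```

```text
0.81 [[-0.0, 257.0], [291.0, 257.0], [291.0, 341.0], [0.0, 341.0]] jig: [[0.6, 10.1], [0.7, -112.8], [-38.2, -112.3], [-38.3, 17.1]]
0.64 [[-0.0, 0.0], [357.0, 0.0], [357.0, 286.0], [0.0, 286.0]] jig: [[98.6, -7.8], [98.7, -138.4], [-12.3, -141.0], [-12.4, 12.4]]
0.89 [[319.0, 248.0], [370.0, 200.0], [384.0, 214.0], [333.0, 263.0]] jig: [[-2.5, 95.7], [2.5, -133.8], [-54.2, -94.1], [-52.5, 122.9]]
[ 0.00511204 -0.17445233  0.17398735] [ 527.12256422 -273.81138507  226.12302481] 0.41334263213606337
```

Emit:
step_arm --series '[{"tx":0,"ty":-0.3,"tz":0,"ax":0,"ay":0,"az":0},{"tx":0,"ty":-0.3,"tz":0,"ax":0,"ay":0,"az":0},{"tx":0,"ty":0,"tz":0,"ax":0,"ay":0,"az":0}]'

```text
time: 22.1
eef_pos: [527.1, -267.3, 226.1]
tool_rot: [1.0, 0.007, -0.0, -0.0]
ft_force: [0.5, 0.1, -1.0]
opening: 0.2
gripper_force: 0.0
```

Emit:
step_arm --series '[{"tx":0,"ty":-0.2,"tz":0,"ax":0,"ay":0,"az":0},{"tx":0,"ty":0,"tz":0,"ax":0,"ay":0,"az":0}]'

```text
time: 22.35
eef_pos: [526.9, -266.4, 226.2]
tool_rot: [1.0, 0.007, -0.0, 0.001]
ft_force: [-0.8, -4.6, 0.1]
opening: 0.4
gripper_force: 2.6
```

Emit:
step_arm --series '[{"tx":0,"ty":-0.15,"tz":0,"ax":0,"ay":0,"az":0},{"tx":0,"ty":0,"tz":0,"ax":0,"ay":0,"az":0}]'

```text
time: 22.6
eef_pos: [526.8, -266.0, 226.4]
tool_rot: [1.0, 0.006, 0.0, 0.001]
ft_force: [-1.0, -11.3, -0.6]
opening: 0.5
gripper_force: 5.8
```

Emit:
step_arm --series '[{"tx":0,"ty":-0.1,"tz":0,"ax":0,"ay":0,"az":0},{"tx":0,"ty":0,"tz":0,"ax":0,"ay":0,"az":0}]'

```text
time: 22.85
eef_pos: [526.7, -265.8, 226.5]
tool_rot: [1.0, 0.006, 0.0, 0.002]
ft_force: [0.7, -15.3, -0.8]
opening: 0.6
gripper_force: 8.0
```

Hard up to the stop: the tool is at jig y -118 and the finger half-width is 13. Next, a second square push to the fence, then a look.

Emit:
step_arm --series '[{"tx":0,"ty":1,"tz":0,"ax":0,"ay":0,"az":0},{"tx":0,"ty":0,"tz":-6,"ax":0,"ay":0,"az":0},{"tx":-2.6,"ty":-3.9,"tz":0,"ax":0,"ay":0,"az":0},{"tx":-2.6,"ty":-3.9,"tz":0,"ax":0,"ay":0,"az":0},{"tx":0,"ty":-3.9,"tz":0,"ax":0,"ay":0,"az":0},{"tx":0,"ty":0,"tz":0,"ax":0,"ay":0,"az":0},{"tx":0,"ty":0,"tz":0,"ax":0,"ay":0,"az":0},{"tx":0,"ty":0,"tz":0,"ax":0,"ay":0,"az":0},{"tx":0,"ty":0,"tz":0,"ax":0,"ay":0,"az":0},{"tx":0,"ty":0,"tz":3,"ax":0,"ay":0,"az":0},{"tx":0,"ty":0,"tz":3,"ax":0,"ay":0,"az":0},{"tx":1,"ty":0,"tz":0,"ax":0,"ay":0,"az":0},{"tx":0.8,"ty":0,"tz":0,"ax":0,"ay":0,"az":0},{"tx":0.3,"ty":0,"tz":0,"ax":0,"ay":0,"az":0},{"tx":0,"ty":0,"tz":0,"ax":0,"ay":0,"az":0}]' --fingers 9.4

```text
time: 24.72
eef_pos: [494.8, -156.7, 226.8]
tool_rot: [1.0, 0.007, 0.0, 0.0]
ft_force: [-1.3, -0.0, -0.2]
opening: 94.4
gripper_force: 0.0
```

Emit:
step_arm --series '[{"tx":0.15,"ty":0,"tz":0,"ax":0,"ay":0,"az":0},{"tx":0,"ty":0,"tz":0,"ax":0,"ay":0,"az":0}]'

```text
time: 24.98
eef_pos: [496.0, -156.7, 226.3]
tool_rot: [1.0, 0.007, 0.0, 0.0]
ft_force: [-0.2, -0.4, -0.3]
opening: 93.9
gripper_force: 0.0
```

Emit:
step_arm --series '[{"tx":0.15,"ty":0,"tz":0,"ax":0,"ay":0,"az":0},{"tx":0.1,"ty":0,"tz":0,"ax":0,"ay":0,"az":0},{"tx":0,"ty":0,"tz":0,"ax":0,"ay":0,"az":0}]'

```text
time: 25.35
eef_pos: [497.5, -156.7, 225.8]
tool_rot: [1.0, 0.007, -0.002, 0.0]
ft_force: [-10.6, 0.2, 7.3]
opening: 93.8
gripper_force: 5.2
```

Emit:
step_arm --series '[{"tx":-1.5,"ty":0,"tz":0,"ax":0,"ay":0,"az":0},{"tx":0,"ty":0,"tz":-6,"ax":0,"ay":0,"az":0},{"tx":0,"ty":0,"tz":-6,"ax":0,"ay":0,"az":0},{"tx":0,"ty":0,"tz":-6,"ax":0,"ay":0,"az":0},{"tx":0,"ty":0,"tz":-6,"ax":0,"ay":0,"az":0},{"tx":0,"ty":0,"tz":0,"ax":0,"ay":0,"az":0},{"tx":0,"ty":0,"tz":0,"ax":0,"ay":0,"az":0}]' --fingers 0

```text
time: 26.22
eef_pos: [482.9, -156.8, 465.6]
tool_rot: [1.0, 0.007, -0.0, 0.0]
ft_force: [0.1, -0.3, 0.2]
opening: 27.9
gripper_force: 0.0
```

```bash
python3 - <<'E'
from h import *
s=shot("wrist");st=env.state();print(st["time"],st["eef_pos"],st["joint_positions"].round(2));cv2.imwrite("pics/w9.png",s["img"]);strip(s)
x,y,a=np.load("jig.npy"); Rz=R.from_euler("z",a).as_matrix()
def jw(P): return np.atleast_2d(P)@Rz.T+[x,y,0]
s2=shot("side");s3=shot("scene")
for n,q in(("wrist",s),("scene",s3),("side",s2)):
  for t in("grip_mid","clamp_handle","glue_bottle"):
    for d in env.find_in(t,q)[:2]: print(n,t,round(d["conf"],2),(np.array(d["rect"])*[640,480,640,480]).round())
  for h in(1.2,1.3,1.4): print(n,h,"grip48,115:",pr(q,jw([[79+r*np.cos(h),40,70+r*np.sin(h)] for r in(48,115)])).round().tolist())
# glue bottle from scene/side foot centre
sc=[]
for q in(s3,s2):
  d=env.find_in("glue_bottle",q)
  if d:
    r=np.array(d[0]["rect"])*[640,480,640,480]; sc.append([(r[0]+r[2])/2,(r[1]+r[3])/2]); print("bottle mid z~100",up(q,*sc[-1],100).round())
cv2.imwrite("pics/z.png",cv2.resize(s3["img"][110:290,230:450],None,fx=3.3,fy=3.3,interpolation=cv2.INTER_CUBIC))
E
```

```text
26.275 [ 482.96104061 -156.86921874  465.0551877 ] [ 0.86  0.2  -0.69  1.81  0.14  1.18 -1.43]
0.77 [[202.0, 143.0], [419.0, 143.0], [419.0, 184.0], [202.0, 184.0]] jig: [[0.7, 104.0], [0.7, -104.0], [-38.5, -106.3], [-38.5, 106.6]]
0.17 [[241.0, 91.0], [264.0, 91.0], [264.0, 110.0], [241.0, 110.0]] jig: [[47.9, 64.5], [47.9, 43.1], [31.0, 43.6], [31.0, 65.3]]
wrist grip_mid 0.71 [234.   1. 274.  69.]
wrist clamp_handle 0.76 [239.   1. 273.  68.]
wrist 1.2 grip48,115: [[253.0, 10.0], [235.0, -70.0]]
wrist 1.3 grip48,115: [[253.0, 16.0], [235.0, -51.0]]
wrist 1.4 grip48,115: [[253.0, 23.0], [235.0, -30.0]]
scene grip_mid 0.84 [288. 167. 307. 220.]
scene grip_mid 0.38 [383. 195. 416. 218.]
scene clamp_handle 0.92 [283. 166. 306. 223.]
scene clamp_handle 0.74 [320. 209. 380. 257.]
scene glue_bottle 0.75 [297. 123. 323. 208.]
scene glue_bottle 0.72 [261. 163. 421. 296.]
scene 1.2 grip48,115: [[294.0, 193.0], [283.0, 164.0]]
scene 1.3 grip48,115: [[296.0, 193.0], [288.0, 164.0]]
scene 1.4 grip48,115: [[298.0, 193.0], [292.0, 164.0]]
side grip_mid 0.71 [280. 201. 303. 250.]
side clamp_handle 0.71 [287. 205. 297. 240.]
side clamp_handle 0.45 [281. 182. 305. 250.]
side glue_bottle 0.85 [280. 180. 304. 247.]
side glue_bottle 0.42 [271. 200. 386. 293.]
side 1.2 grip48,115: [[289.0, 227.0], [281.0, 204.0]]
side 1.3 grip48,115: [[291.0, 227.0], [284.0, 203.0]]
side 1.4 grip48,115: [[292.0, 227.0], [288.0, 202.0]]
bottle mid z~100 [ 698. -256.  100.]
bottle mid z~100 [ 704. -269.  100.]
```

View pics/z.png

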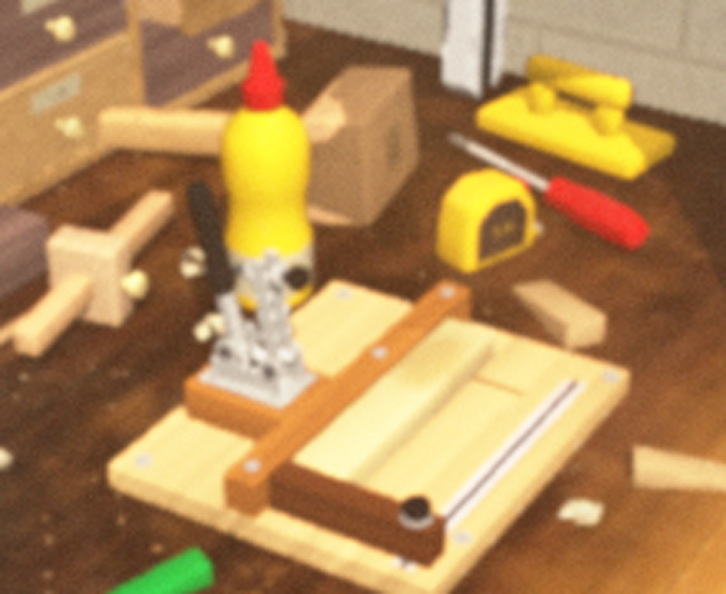

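The strip is home: the top face measures jig x 0.7..-38.5 and y about ±105. The handle's grip runs from (222,300) to (195,185) in the crop, so h≈1.3, and the bottle is near jig (156,-117), clear of the handle plane. Next I bring the closed fingers in front of the grip.

Emit:
step_arm --series '[{"tx":4.4,"ty":-1.6,"tz":0,"ax":0,"ay":0,"az":0},{"tx":4.4,"ty":-1.6,"tz":0,"ax":0,"ay":0,"az":0},{"tx":4.4,"ty":-1.6,"tz":0,"ax":0,"ay":0,"az":0},{"tx":0,"ty":0,"tz":4,"ax":0,"ay":0,"az":0},{"tx":0,"ty":0,"tz":0,"ax":0,"ay":0,"az":0},{"tx":0,"ty":0,"tz":0,"ax":0,"ay":0,"az":0}]' --fingers 0

```text
time: 27.72
eef_pos: [614.7, -107.2, 427.5]
tool_rot: [1.0, 0.007, 0.0, 0.0]
ft_force: [-0.4, -0.4, 0.8]
opening: 0.1
gripper_force: 0.0
```

```bash
cat >> h.py <<'E'
def tj():
    st=env.state();x,y,a=np.load("jig.npy");p=R.from_euler("z",-a).apply(st["eef_pos"]-[x,y,0]);p[2]-=199
    print("t",st["time"],"tip jig",p.round(1),"ft",st["ft_force"].round(1),"open",round(st["opening"],1),R.from_quat(st["tool_rot"]).as_matrix()[:,0].round(3))
E
python3 -c "
from h import *
tj();s=shot('wrist');cv2.imwrite('pics/w10.png',s['img'])
for t in('grip_mid','glue_bottle'):
  for d in env.find_in(t,s)[:2]: print(t,d['conf'],(np.array(d['rect'])*[640,480,640,480]).round())
x,y,a=np.load('jig.npy');Rz=R.from_euler('z',a).as_matrix()
for h in(1.2,1.3,1.4): print(h,pr(s,np.array([[79+r*np.cos(h),40,70+r*np.sin(h)] for r in(48,115)])@Rz.T+[x,y,0]).round().tolist())
"
```

```text
t 27.725 tip jig [ 72.2  39.5 228.5] ft [-0.4 -0.4  0.8] open 0.1 [1.    0.014 0.001]
grip_mid 0.93 [304. 184. 336. 231.]
glue_bottle 0.85 [467.  43. 639. 148.]
1.2 [[319.0, 199.0], [319.0, 172.0]]
1.3 [[319.0, 206.0], [319.0, 193.0]]
1.4 [[319.0, 212.0], [319.0, 214.0]]
```

View pics/w10.png

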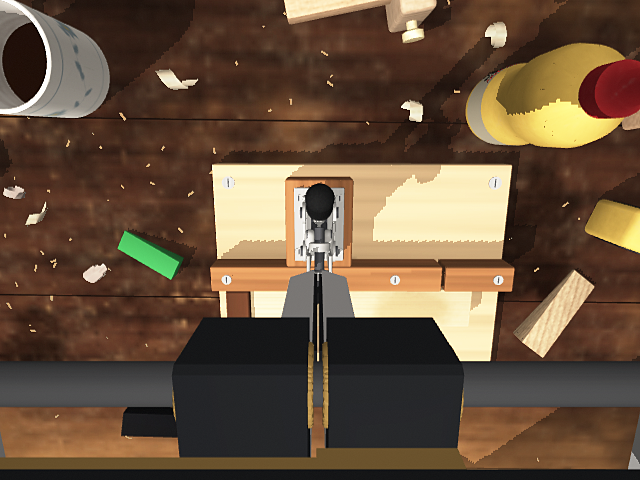

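The wrist view shows the handle's ball end at (319,203), straight ahead of the closed fingers. The bottle, at (550,95), is well clear.

Emit:
step_arm --series '[{"tx":0,"ty":0,"tz":6,"ax":0,"ay":0,"az":0},{"tx":0,"ty":0,"tz":0,"ax":0,"ay":0,"az":0},{"tx":0.8,"ty":0,"tz":0.2,"ax":0,"ay":0,"az":0},{"tx":0.8,"ty":0,"tz":0.25,"ax":0,"ay":0,"az":0},{"tx":0.93,"ty":0,"tz":0.24,"ax":0,"ay":0,"az":0},{"tx":0.9,"ty":0,"tz":0.31,"ax":0,"ay":0,"az":0},{"tx":0.86,"ty":0,"tz":0.4,"ax":0,"ay":0,"az":0},{"tx":0,"ty":0,"tz":0,"ax":0,"ay":0,"az":0}]'

```text
time: 28.88
eef_pos: [658.1, -106.1, 351.4]
tool_rot: [1.0, 0.007, -0.0, -0.0]
ft_force: [0.3, 0.1, -0.2]
opening: 0.3
gripper_force: 0.0
```

```bash
python3 -c "
from h import *
tj()
s=shot('scene')
for d in env.find_in('grip_mid',s)[:1]: print(d['conf'],(np.array(d['rect'])*[640,480,640,480]).round())
x,y,a=np.load('jig.npy');Rz=R.from_euler('z',a).as_matrix()
for h in(.8,1,1.2,1.3): print(h,pr(s,np.array([[79+r*np.cos(h),40,70+r*np.sin(h)] for r in(48,115)])@Rz.T+[x,y,0]).round().tolist())
"
```

```text
t 28.875 tip jig [115.6  40.  152.4] ft [ 0.3  0.1 -0.2] open 0.3 [ 1.     0.015 -0.001]
0.72 [273. 168. 306. 218.]
0.8 [[288.0, 195.0], [269.0, 170.0]]
1 [[291.0, 194.0], [276.0, 166.0]]
1.2 [[294.0, 193.0], [283.0, 164.0]]
1.3 [[296.0, 193.0], [288.0, 164.0]]
```

Emit:
step_arm --series '[{"tx":0.83,"ty":0,"tz":0.48,"ax":0,"ay":0,"az":0},{"tx":0.77,"ty":0,"tz":0.57,"ax":0,"ay":0,"az":0},{"tx":0.71,"ty":0,"tz":0.63,"ax":0,"ay":0,"az":0},{"tx":0.64,"ty":0,"tz":0.71,"ax":0,"ay":0,"az":0},{"tx":0.57,"ty":0,"tz":0.76,"ax":0,"ay":0,"az":0},{"tx":0.49,"ty":0,"tz":0.82,"ax":0,"ay":0,"az":0},{"tx":0.41,"ty":0,"tz":0.86,"ax":0,"ay":0,"az":0},{"tx":0.31,"ty":0,"tz":0.9,"ax":0,"ay":0,"az":0},{"tx":0,"ty":0,"tz":0,"ax":0,"ay":0,"az":0}]'

```text
time: 30.1
eef_pos: [705.0, -105.5, 293.9]
tool_rot: [1.0, 0.007, -0.001, -0.0]
ft_force: [-0.7, 0.2, 0.7]
opening: 0.4
gripper_force: 0.0
```

```bash
python3 -c "
from h import *
tj()
s=shot('scene')
for d in env.find_in('grip_mid',s)[:1]: print(d['conf'],(np.array(d['rect'])*[640,480,640,480]).round())
x,y,a=np.load('jig.npy');Rz=R.from_euler('z',a).as_matrix()
for h in(0,.2,.4): print(h,pr(s,np.array([[79+r*np.cos(h),40,70+r*np.sin(h)] for r in(48,115)])@Rz.T+[x,y,0]).round().tolist())
"
```

```text
t 30.1 tip jig [162.4  39.8  94.9] ft [-0.7  0.2  0.7] open 0.4 [ 1.     0.015 -0.001]
0.79 [258. 191. 312. 216.]
0 [[283.0, 207.0], [259.0, 199.0]]
0.2 [[284.0, 203.0], [259.0, 191.0]]
0.4 [[284.0, 200.0], [261.0, 183.0]]
```

Handle at about 0.2. Finishing downward in steps.

Emit:
step_arm --series '[{"tx":0.2,"ty":0,"tz":0.8,"ax":0,"ay":0,"az":0},{"tx":0,"ty":0,"tz":0.3,"ax":0,"ay":0,"az":0},{"tx":0,"ty":0,"tz":0,"ax":0,"ay":0,"az":0}]'

```text
time: 30.58
eef_pos: [706.9, -105.6, 283.5]
tool_rot: [1.0, 0.007, -0.0, -0.0]
ft_force: [-0.1, 0.3, 0.2]
opening: 0.3
gripper_force: 0.0
```

Emit:
step_arm --series '[{"tx":0.1,"ty":0,"tz":0.4,"ax":0,"ay":0,"az":0},{"tx":0,"ty":0,"tz":0,"ax":0,"ay":0,"az":0}]'

```text
time: 30.82
eef_pos: [707.9, -105.5, 279.5]
tool_rot: [1.0, 0.007, -0.0, -0.0]
ft_force: [0.2, 0.2, 0.1]
opening: 0.2
gripper_force: 0.0
```

Emit:
step_arm --series '[{"tx":0,"ty":0,"tz":0.2,"ax":0,"ay":0,"az":0},{"tx":0,"ty":0,"tz":0,"ax":0,"ay":0,"az":0}]'

```text
time: 31.08
eef_pos: [708.0, -105.6, 278.0]
tool_rot: [1.0, 0.007, 0.0, 0.0]
ft_force: [-0.4, 0.3, 2.5]
opening: 0.5
gripper_force: 0.9
```

```bash
python3 -c "
from h import *
tj()
s=shot('scene')
for d in env.find_in('grip_mid',s)[:1]: print(d['conf'],(np.array(d['rect'])*[640,480,640,480]).round())
"
```

```text
t 31.075 tip jig [165.5  39.8  79. ] ft [-0.4  0.3  2.5] open 0.5 [1.    0.014 0.   ]
```

Emit:
step_arm --series '[{"tx":0,"ty":0,"tz":0.15,"ax":0,"ay":0,"az":0},{"tx":0,"ty":0,"tz":0,"ax":0,"ay":0,"az":0}]'

```text
time: 31.42
eef_pos: [708.1, -105.4, 277.5]
tool_rot: [1.0, 0.007, 0.0, 0.0]
ft_force: [-5.0, -0.7, 14.5]
opening: 0.5
gripper_force: 7.3
```

Emit:
step_arm --series '[{"tx":0,"ty":0,"tz":-5,"ax":0,"ay":0,"az":0},{"tx":0,"ty":0,"tz":-6,"ax":0,"ay":0,"az":0},{"tx":-5,"ty":0,"tz":-6,"ax":0,"ay":0,"az":0},{"tx":-6,"ty":0,"tz":-2,"ax":0,"ay":0,"az":0},{"tx":-6,"ty":0,"tz":0,"ax":0,"ay":0,"az":0},{"tx":-4,"ty":0,"tz":0,"ax":0,"ay":0,"az":0},{"tx":0,"ty":0,"tz":0,"ax":0,"ay":0,"az":0},{"tx":0,"ty":0,"tz":0,"ax":0,"ay":0,"az":0}]'

```text
time: 32.42
eef_pos: [509.0, -108.6, 454.4]
tool_rot: [1.0, 0.007, 0.0, 0.0]
ft_force: [-0.0, 0.2, -0.4]
opening: 0.5
gripper_force: 0.0
```

```bash
python3 -c "
from h import *
tj()
s=shot('wrist');cv2.imwrite('pics/w11.png',s['img']);strip(s)
"
```

```text
t 32.425 tip jig [-33.6  39.6 255.4] ft [-0.   0.2 -0.4] open 0.5 [1.    0.014 0.001]
0.86 [[328.0, 174.0], [470.0, 174.0], [470.0, 214.0], [328.0, 214.0]] jig: [[-0.6, 31.3], [-0.5, -103.3], [-39.1, -106.7], [-39.1, 31.1]]
```

View pics/w11.png

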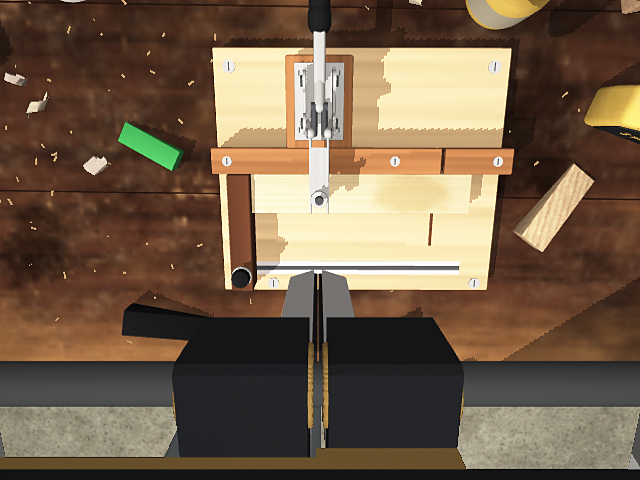

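The clamp is closed with its pad on the strip at (319,200). The strip is flush on the fence and against the stop at (254,195), and the wedge lies clear at (553,207). Handing in.

```bash
python3 -c "
from plant import env
print(env.job_done())"
```

```text
the job is handed in; nothing more can be done
None
```

I handed the job in at about 32 s: the wedge is on the bench clear of the jig, the strip is home against fence and end stop, the clamp was closed last and is down on it, and I touched none of the bystanders; the hand-in returned no verdict.

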